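# Stopper the open dye jar

### The job

Before the fleece is laid out, close the wide-mouthed white dye jar that stands open: take the large wooden stopper by its knob, lower it into the jar's neck rather than dropping it in, and leave it upright and fully home, its flange resting on the rim. Keep the jar standing where it is, and do not disturb the narrow-necked flask or the small stopper.

Things in the scene. Friction and masses are not known exactly. Their poses are not given: they have to be found in the camera images.
- stopper_center (a point): Large turned wooden stopper, loose, standing upright on its plug. 84 mm tall in all, about 60 to 130 g. From below: tapered plug 32 mm tall (40 mm across at the foot, 56 mm at the top), flange 80 mm across and 10 mm thick, round knob 28 mm across and 42 mm tall. This point lies on its axis, half-way up, 42 mm above its foot, which is the flange's top face: the knob runs from here to 42 mm above, the flange's underside is 10 mm below. z points up along the axis.
- jar_mouth (a point): Open wide-mouthed white glazed jar, loose, 115 mm tall, body 110 mm across, straight neck 25 mm tall with an opening 64 mm across (74 mm outside), 0.6 to 1.1 kg. This point is the centre of the mouth, level with the top of the rim, z up. With the large stopper home, the stopper's centre point is 10 mm above this point. An identical-looking jar nearby is already closed with its own stopper and is not listed.
- small_stopper_center (a point): Small wooden stopper of the same form, loose, standing upright, to be left alone: 60 mm tall, flange 42 mm across, knob 16 mm across. This point is on its axis, half-way up (30 mm above its foot). z up.
- flask_mouth (a point): Narrow-necked open white flask, loose, to be left alone: 115 mm tall, body 96 mm across, neck 44 mm across outside with a 34 mm opening. This point is the centre of the mouth, level with the rim, z up.
Mind the look-alikes: they are no part of the job. What is shaped like the part that bears stopper_center but turquoise or yellow is not meant.

How it is judged:
On the way:
1. the stopper's plug is at least 15 mm down inside the wide jar's neck while the fingers still hold it (z of stopper_center in the frame of jar_mouth below 0.027 m and horizontal distance between stopper_center and jar_mouth below 0.015 m and contact force between the fingers and stopper above 0.5 N), for 0.1 s.
At the end, for the whole second after the job is handed in: The large stopper is home in the wide jar (flange within 4 mm of resting on the rim, axis within 10 mm of the neck's), upright within 7 degrees, at rest and released; the jar is upright within 7 degrees and within 40 mm of where it stood (z of stopper_center in the frame of jar_mouth between 0.006 and 0.014 m and horizontal distance between stopper_center and jar_mouth below 0.01 m and angle between each of stopper_center, jar_mouth's own z axis and vertical below 0.12 rad and distance of jar_mouth from where it was at the start of the episode below 0.04 m and linear speed of stopper below 0.02 m/s); the robot touches nothing.
It fails at once if the jar is tipped by more than 20 degrees (angle between jar_mouth's own z axis and vertical above 0.35 rad).
It fails at once if the narrow-necked flask is moved by more than 30 mm (distance of flask_mouth from where it was at the start of the episode above 0.03 m).
It fails at once if the small stopper is moved by more than 30 mm (distance of small_stopper_center from where it was at the start of the episode above 0.03 m).
It also fails if it takes over 45 s, if anything falls off the work surface, if the arm or the gripper's body presses on something with over 40 N, if the wrist force passes 120 N, or if a joint passes its speed limit or range.

### The arm

A 6-joint arm with a two-finger parallel gripper is mounted at the origin on the work surface. World frame = base frame: x ahead of the robot, y to its left, z up, the work surface at z = 0. Lengths are in m, angles in rad, forces in N, time in s.
With the tool pointing down it reaches from about 0.35 to 0.975 m from the base axis. Payload 4.9 kg.
Tool frame: the origin (TCP) lies at the very end of the fingers, on their centre line; the grasp point (between the pads) lies robot.grip_depth behind it (robot.grip_depth is the distance from the TCP to the grasp point, in m); z points along the fingers, x is the direction in which the jaws open and shut, and the axes are right-handed (so a half turn about z gives the same grasp; the last joint's range is limited). The gripper opens to 85 mm and grips with 20 to 120 N. Pads are 22 mm wide; open, the fingers measure 114 mm over their backs; the gripper's body (76 mm by 85 mm) begins 54 mm behind the grasp point. The pads swing forward as they close: fully open they stand 13 mm farther back than shut.
Start: joints at [1.132, 0.053, 1.613, -0, 1.476, -0.119], TCP at [0.196, 0.593, 0.231] pointing down, gripper open.
Joint ranges: [-3.01, 3.01], [-1.01, 2.22], [0.06, 2.58], [-1.02, 4.17], [0.09, 2.62], [-3.14, 3.14]. Speed limits (rad/s): [2.57, 2.57, 3.14, 3.14, 3.14, 3.14].

### API

Orientations are given as a 3x3 rotation matrix whose columns are the frame's x, y, z axes.
In Python, from plant import robot gives the robot as it stands.
- The arm moves only by the tool send_rows, never from a script. Its argument "targets" is one flat list of numbers, 7 for each row, row after row: the turn, a rotation vector about the tool's x, y, z in rad, then the shift along the tool's x, y, z in m, then the gripper's target within -1 to 1 (fully open at 1, half-way at 0, shut at -1). A call has 1 to 8 rows; each row is the pose to reach, as a shift and turn from the pose commanded when the call began, along the tool's axes at that moment; what a row does not reach only later rows make up. A row lasts 1/10 s, in which the tool goes at most 50 mm and 8.59 degrees, less where a joint would pass 70% of its speed; a pose out of reach is approached as far as the arm can. A call with a gripper value outside its range is refused whole. The fingers move at their own pace and stop on an object; the grip force is fixed at half the most. Time passes only in rows, so rows that repeat a pose let the fingers close. It gives the time, the measured TCP pose, the force and the opening at its end, in the units of the state.
- robot.observe(): the state, without advancing time (a new reading comes with each control period).
- robot.capture(name): name is "side" or "top" or "wrist"; returns a dict with "color" (420x560x3 uint8, red, green, blue), "fovy" (degrees; the focal length in pixels is half the picture's height over the tangent of half this angle, whatever the lens; pixels are square), "cx", "cy" (the principal point, pixels), "D" ([k1, k2, p1, p2, k3] as OpenCV has them; the pictures are not rectified), "R" (3x3) and "t" (3): a world point X has camera coordinates R X + t. Camera axes: x right, y down, z forward; pixel columns grow to the right and rows downward; lengths in m; the calibration is good to about 2 mm. A picture is of the moment at which its call begins. There is no depth.
- robot.close_job(): hands the job in, once; it reports no verdict.
Trained networks look in the newest picture that a camera, given by its name, has taken for a name from the list of things; names that differ only in an ending like _2 or _b are one class to them, and where a whole thing is asked for, a point or a joint stands for the part that bears it (a point fixed in the world has none). Each returns a list of dicts, best first, with "conf" (0 to 1); they miss things now and then, are a little off and sometimes report something else, mostly with a low value. They report only what shows in the picture. A call takes as long as a camera call. They do not tell look-alikes from the thing itself.
- robot.find_in(camera, thing): "at" ([x, y, z] in m, in world coordinates, good to about 4 mm: the middle of the surface that is visible of it).
- robot.trace(camera, thing): "mask" (420x560 bool, what is visible of it).
- robot.tip_of(camera, thing): "at" ([x, y, z] in m, in world coordinates, good to about 4 mm: a listed point, or the origin of a listed thing).
The state is a dict: "time_s": time; "qpos": joint angles; "dq": joint speeds; "joint_efforts": joint torques, N m; "eef_pos": TCP position; "tcp_rot": TCP orientation; "force": force on the tool from outside, world axes, zero at the start; "torque": the same for the moment, N m; "grip_width": opening from 0.0 (shut) to 1.0 (fully open).
Only numpy, scipy, OpenCV 4.12 (cv2) and the standard library are available. Lean on these libraries where they do the work, as an engineer would, in place of code of your own. Each camera call takes 0.05 s, during which the arm holds its last target.

## Working session

There is one attempt and no reset: what is moved stays moved. The work goes in short steps, Python scripts to look and compute and a tool call to move; the robot and the scene stay as the last step left them, time stands still between calls to the robot, and variables do not carry over. Pictures are saved under pics/ and viewed, and the job is handed in when it is done.

Besides the shell and the picture viewer there is one more tool, called after "Emit:" as name(argument=value, ...), one argument or row to a line, values as JSON. send_rows: Moves the arm, as the interface text tells. Its arguments: {"type":"object","properties":{"targets":{"type":"array","items":{"type":"number"}}},"required":["targets"]}

```bash
ls; mkdir -p pics
python3 - <<'E'
from plant import robot
import cv2, json
for n in ("side","top"):
    c=robot.capture(n); cv2.imwrite(f"pics/{n}0.png",c["color"][:,:,::-1])
    print(n,c["fovy"],c["cx"],c["cy"],c["D"],c["R"],c["t"])
    for th in ("stopper_center","jar_mouth","small_stopper_center","flask_mouth"):
        for d in robot.tip_of(n,th): print(th,[round(float(x),3) for x in d["at"]],round(d["conf"],2))
s=robot.observe(); print({k:s[k] for k in("time_s","eef_pos","tcp_rot","force","grip_width")}, robot.grip_depth)
E
```

```text
pics
side 44.25140402868045 274.6679812458389 212.72860049104742 [-0.04965817  0.          0.          0.          0.        ] [[-0.93080228 -0.36520718  0.01519298]
 [-0.26132685  0.63583046 -0.72624232]
 [ 0.25556875 -0.67995834 -0.68727088]] [0.52355297 0.18296419 0.95379721]
stopper_center [0.393, 0.339, 0.04] 0.89
stopper_center [0.474, 0.204, 0.045] 0.6
stopper_center [0.454, 0.065, 0.04] 0.58
jar_mouth [0.619, -0.016, 0.112] 0.93
small_stopper_center [0.467, -0.035, 0.029] 0.67
small_stopper_center [0.472, 0.208, 0.042] 0.29
flask_mouth [0.637, -0.188, 0.116] 0.66
flask_mouth [0.618, -0.014, 0.114] 0.24
top 49.973330911706405 279.5018150370886 204.19448029451956 [-0.06713078  0.          0.          0.          0.        ] [[ 0.00200472 -0.99996739  0.00782346]
 [-0.99479189 -0.00279149 -0.10188864]
 [ 0.10190716 -0.00757845 -0.99476505]] [0.0431616  0.52835303 1.0714418 ]
stopper_center [0.463, 0.071, 0.038] 0.94
stopper_center [0.391, 0.344, 0.04] 0.71
jar_mouth [0.622, -0.013, 0.116] 0.71
small_stopper_center [0.476, -0.031, 0.03] 0.62
small_stopper_center [0.622, -0.013, 0.117] 0.48
flask_mouth [0.636, -0.185, 0.114] 0.97
{'time_s': 0.5, 'eef_pos': array([0.19645589, 0.59328593, 0.23128244]), 'tcp_rot': array([[ 3.14381487e-01,  9.49296729e-01, -3.61746424e-05],
       [ 9.49296729e-01, -3.14381488e-01, -2.04187480e-05],
       [-3.07560886e-05, -2.79211933e-05, -9.99999999e-01]]), 'force': array([-0.16408054,  0.27086043, -0.6740813 ]), 'grip_width': 1.0024080556342048} 0.0187
```

View pics/side0.png

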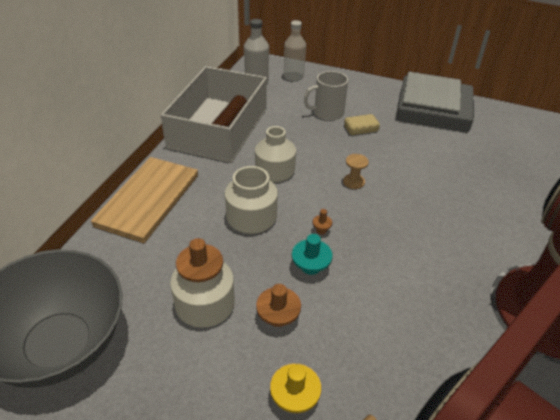

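View pics/top0.png

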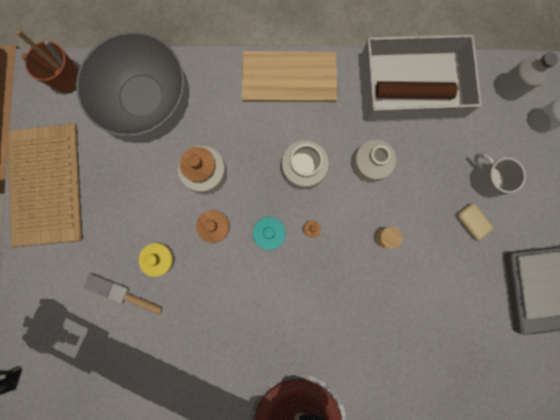

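Candidates for the large stopper:

| Candidate | Side pixel | Top pixel |
|---|---|---|
| Loose brown | (278,305) | (212,226) |
| Brown, seated in the closed jar | (199,262) | (197,164) |
| Turquoise | (312,256) | (269,233) |
| Yellow | (296,388) | (155,260) |
| Small brown | (322,222) | (312,229) |
| Wooden spool | (356,170) | (390,237) |

By the description I choose the loose brown one. The open wide jar is at side (251,200), top (305,164); the flask is at side (275,153), top (376,160). I'll check this in a crop and measure.

```bash
cat > h.py <<'E'
from plant import robot
import cv2, numpy as np
def cam(c):
    f=c["color"].shape[0]/2/np.tan(np.radians(c["fovy"])/2)
    K=np.array([[f,0,c["cx"]],[0,f,c["cy"]],[0,0,1.]]); return K,np.array(c["D"],float),np.array(c["R"]),np.array(c["t"])
def ray(c,uv):
    K,D,R,t=cam(c); p=cv2.undistortPoints(np.array([[uv]],float),K,D)[0,0]
    return -R.T@t, R.T@np.array([p[0],p[1],1])
def onz(c,uv,z):
    o,d=ray(c,uv); return o+d*(z-o[2])/d[2]
def proj(c,X):
    K,D,R,t=cam(c); return cv2.projectPoints(np.array(X,float).reshape(-1,1,3),cv2.Rodrigues(R)[0],t.reshape(3,1),K,D)[0][:,0]
def circ(x,y,z,r,n=72):
    a=np.linspace(0,2*np.pi,n,endpoint=False); return np.c_[x+r*np.cos(a),y+r*np.sin(a),np.full(n,z)]
E
python3 - <<'E'
from h import *
from scipy.optimize import minimize
def hull(c,parts):
    m=np.zeros((420*4,560*4),np.uint8)
    for a,b in parts:
        h=cv2.convexHull(((proj(c,np.r_[a,b])+.5)*4).astype(np.int32)); cv2.fillConvexPoly(m,h,1)
    return cv2.resize(m.astype(np.float32),(560,420),interpolation=cv2.INTER_AREA)
def stop(x,y): return [(circ(x,y,0,.02),circ(x,y,.032,.028)),(circ(x,y,.032,.04),circ(x,y,.042,.04)),(circ(x,y,.042,.014),circ(x,y,.084,.014))]
def jar(x,y): return [(circ(x,y,.0,.055),circ(x,y,.07,.055)),(circ(x,y,.09,.037),circ(x,y,.115,.037))]
ims=[]
for n in("side","top"):
    c=robot.capture(n)
    for th,xy,mod in(("stopper_center",(.474,.206),stop),("jar_mouth",(.62,-.015),jar)):
        best=None
        for d in robot.trace(n,th):
            m=d["mask"].astype(np.float32)
            g=lambda p:float(np.abs(hull(c,mod(*p))-m).sum())
            if g(xy)<0.8*m.sum() and (best is None or g(xy)<best[0]): best=(g(xy),m)
        if best is None: print(n,th,"none"); continue
        m=best[1]; r=minimize(lambda p:float(np.abs(hull(c,mod(*(np.array(p)/100)))-m).sum()),np.array(xy)*100,method="Nelder-Mead",options=dict(initial_simplex=[np.array(xy)*100+q for q in((0,0),(1,0),(0,1))]))
        print(n,th,r.x/100,r.fun,m.sum())
    u=proj(c,[[.474,.206,.042]])[0].astype(int); v=proj(c,[[.62,-.015,.115]])[0].astype(int)
    ims+= [cv2.resize(c["color"][p[1]-45:p[1]+45,p[0]-45:p[0]+45],(360,300),interpolation=cv2.INTER_CUBIC) for p in(u,v)]
cv2.imwrite("pics/crop.png",np.vstack([np.hstack(ims[:2]),np.hstack(ims[2:])])[:,:,::-1])
E
```

```text
side stopper_center [0.47513247 0.20611791] 74.0625 1496.0
side jar_mouth [ 0.62661978 -0.02200929] 152.625 2909.0
top stopper_center [0.47342332 0.20687742] 40.9375 861.0
top jar_mouth [ 0.62315663 -0.01571772] 42.375 1854.0
```

View pics/crop.png

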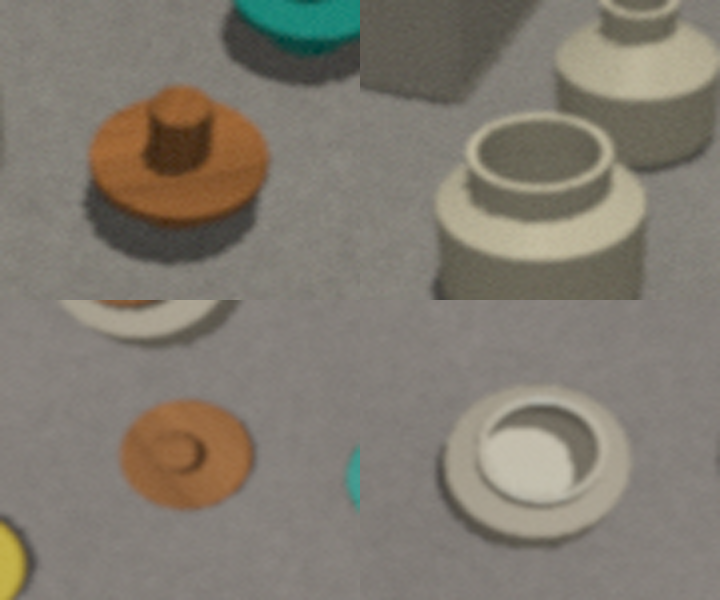

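The crop confirms the loose brown stopper: upright, with its knob in view, at about (0.474, 0.2065). The jar is open and wide-necked. Next I move above the stopper and look with the wrist camera.

Emit:
send_rows(
  targets=[0,0,0,-0.015,0.02,0.0,1,0,0,0,-0.04,0.055,0.0,1,0,0,0,-0.067,0.092,0.0,1,0,0,0,-0.095,0.13,0.0,1,0,0,0,-0.122,0.168,0.0,1,0,0,0,-0.15,0.206,0.0,1,0,0,0,-0.177,0.243,0.0,1,0,0,0,-0.205,0.281,0.0,1],
)

```text
time_s: 1.6
eef_pos: [0.3995, 0.3088, 0.2316]
tcp_rot: [[0.314, 0.949, 0.001], [0.949, -0.314, 0.0], [0.001, 0.001, -1.0]]
force: [0.9, 0.4, 0.2]
grip_width: 1.0
```

Emit:
send_rows(
  targets=[0,0,0,-0.025,0.035,0.01,1,0,0,0,-0.048,0.067,0.025,1,0,0,0,-0.064,0.09,0.04,1,0,0,0,-0.073,0.102,0.05,1,0,0,0,-0.075,0.104,0.055,1,0,0,0,-0.075,0.104,0.055,1],
)

```text
time_s: 2.2
eef_pos: [0.4733, 0.2067, 0.1755]
tcp_rot: [[0.314, 0.949, -0.002], [0.949, -0.314, 0.0], [-0.001, -0.002, -1.0]]
force: [0.3, -0.4, -0.0]
grip_width: 1.0
```

Run:
```python
from h import *
s=robot.observe(); print(s["time_s"],s["eef_pos"],s["tcp_rot"],s["force"])
c=robot.capture("wrist"); im=c["color"].copy()
print(robot.tip_of("wrist","stopper_center"))
for z,r in((.042,.04),(.084,.014)):
    for p in proj(c,circ(.474,.2065,z,r)): cv2.circle(im,tuple(int(v) for v in np.round(p)),0,(0,255,0),-1)
cv2.imwrite("pics/w1.png",im[:,:,::-1])
c=robot.capture("side"); im=c["color"].copy()
big=cv2.resize(im,None,fx=8,fy=8,interpolation=cv2.INTER_CUBIC)
for col,(x,y) in(((255,0,0),(.623,-.0155)),((0,0,255),(.62,-.016))):
  for r in(.032,.037):
    for p in proj(c,circ(x,y,.115,r)): cv2.circle(big,tuple(int(v) for v in np.round((p+.5)*8)),2,col,-1)
a=big[160*8:215*8,215*8:290*8]
c=robot.capture("top"); im=c["color"].copy()
big=cv2.resize(im,None,fx=8,fy=8,interpolation=cv2.INTER_CUBIC)
for col,(x,y) in(((255,0,0),(.623,-.0155)),((0,0,255),(.62,-.016))):
  for r in(.032,.037):
    for p in proj(c,circ(x,y,.115,r)): cv2.circle(big,tuple(int(v) for v in np.round((p+.5)*8)),2,col,-1)
cv2.imwrite("pics/jt.png",big[135*8:195*8,268*8:343*8][:,:,::-1])
cv2.imwrite("pics/js.png",a[:,:,::-1])
```

```text
2.2 [0.47325776 0.20670383 0.17551041] [[ 3.14488627e-01  9.49259429e-01 -1.85473229e-03]
 [ 9.49261096e-01 -3.14489057e-01  6.31373660e-05]
 [-5.23359268e-04 -1.78048119e-03 -9.99998278e-01]] [ 0.33840135 -0.39551896 -0.0123827 ]
[{'at': [0.4529, 0.0691, 0.0406], 'conf': 0.79}, {'at': [0.4722, 0.2051, 0.0394], 'conf': 0.66}, {'at': [0.3909, 0.3398, 0.0402], 'conf': 0.58}]
```

View pics/w1.png

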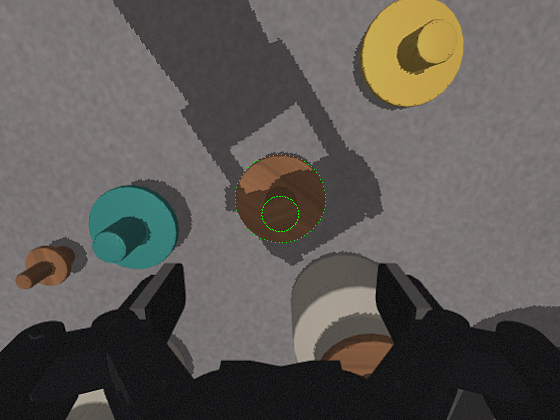

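View pics/js.png

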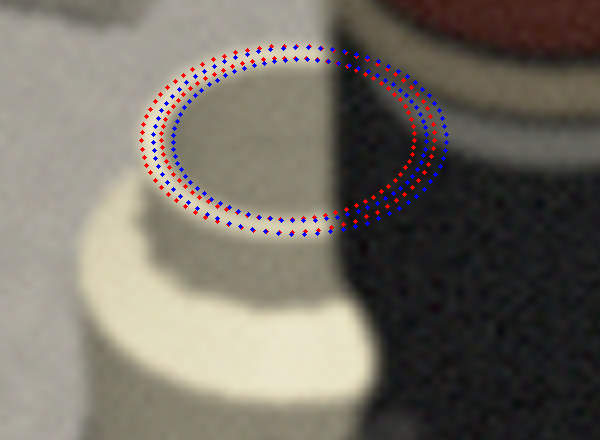

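View pics/jt.png

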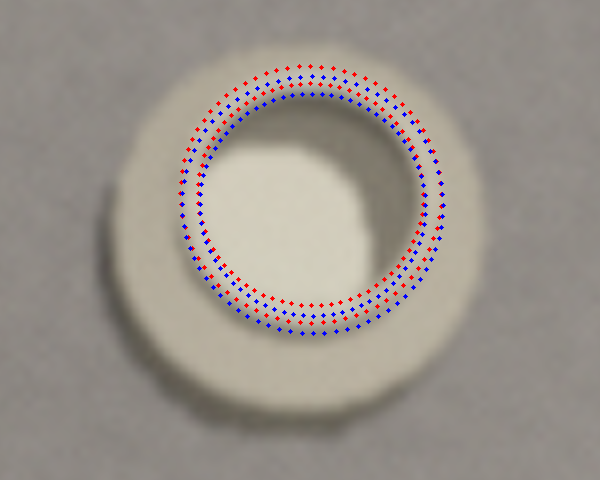

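The wrist overlay fits the flange at (281,199) and the knob top at (280,213), so the stopper is at (0.474, 0.2065). The jar's rim fits the blue circles best, giving (0.6205, -0.016). Before descending I check how far the right finger and the gripper body stay from the closed jar.

Run:
```python
from h import *
c=robot.capture("top")
print("knob top",onz(c,(194.5,160.5),.167)); print("flange", onz(c,(197.5,166),.125))
x,y,_=onz(c,(197.5,166),.125)
R=np.array(robot.observe()["tcp_rot"])
p=np.array([.474,.2065,0])
d=np.array([x,y,0])-p; print("closed jar in tool axes from stopper",R.T@d)
```

```text
knob top [0.60777278 0.22837822 0.167     ]
flange [0.6036974  0.22908465 0.125     ]
closed jar in tool axes from stopper [0.06201836 0.11612565 0.00019854]
```

Clearances are about 36 mm or more. Descend and grip.

Emit:
send_rows(
  targets=[0,0,0,0,0,0.015,1,0,0,0,0,0,0.04,1,0,0,0,0,0,0.07,1,0,0,0,0,0,0.095,1,0,0,0,0,0,0.113,1,0,0,0,0,0,0.124,1,0,0,0,0,0,0.128,1,0,0,0,0,0,0.128,1],
)

```text
time_s: 3.25
eef_pos: [0.4737, 0.2065, 0.048]
tcp_rot: [[0.314, 0.949, -0.001], [0.949, -0.314, -0.0], [-0.0, -0.001, -1.0]]
force: [0.4, -0.4, 0.8]
grip_width: 0.997
```

Emit:
send_rows(
  targets=[0,0,0,0,0,0,-1,0,0,0,0,0,0,-1,0,0,0,0,0,0,-1,0,0,0,0,0,0,-1,0,0,0,0,0,0,-1,0,0,0,0,0,0,-1,0,0,0,0,0,0,-1,0,0,0,0,0,0,-1],
)

```text
time_s: 4.05
eef_pos: [0.4746, 0.2065, 0.0491]
tcp_rot: [[0.314, 0.949, 0.001], [0.949, -0.314, 0.0], [0.001, 0.001, -1.0]]
force: [-0.5, -1.0, 5.1]
grip_width: 0.309
```

Gripped: the opening is 0.309, about 26 mm, on the 28 mm knob. Lift and check.

Emit:
send_rows(
  targets=[0,0,0,0,0,-0.006,-1,0,0,0,0,0,-0.02,-1,0,0,0,0,0,-0.045,-1,0,0,0,0,0,-0.075,-1,0,0,0,0,0,-0.11,-1,0,0,0,0,0,-0.14,-1,0,0,0,0,0,-0.158,-1,0,0,0,0,0,-0.165,-1],
)

```text
time_s: 4.85
eef_pos: [0.4749, 0.2068, 0.2167]
tcp_rot: [[0.314, 0.949, 0.005], [0.949, -0.314, 0.001], [0.003, 0.004, -1.0]]
force: [0.3, -0.6, -1.6]
grip_width: 0.312
```

Run:
```python
from h import *
s=robot.observe(); print(s["time_s"],s["eef_pos"],s["force"],s["grip_width"])
ims=[]
for n in("side","wrist"):
    c=robot.capture(n); im=c["color"].copy()
    print(n,robot.tip_of(n,"stopper_center"))
    e=s["eef_pos"]
    for z,r in((-.006,.04),(-.016,.04),(-.048,.02)):
        for p in proj(c,circ(e[0],e[1],e[2]+z,r)): cv2.circle(im,tuple(int(v) for v in np.round(p)),0,(0,255,0),-1)
    ims.append(im)
cv2.imwrite("pics/l_side.png",cv2.resize(ims[0][150:330,180:400],None,fx=3,fy=3)[:,:,::-1]); cv2.imwrite("pics/l_wrist.png",ims[1][:,:,::-1])
```

```text
4.85 [0.47493384 0.20683455 0.21667478] [ 0.34543168 -0.62609166 -1.6214306 ] 0.31203117971148736
side [{'at': [0.393, 0.3395, 0.0376], 'conf': 0.93}, {'at': [0.474, 0.2102, 0.2091], 'conf': 0.78}, {'at': [0.4571, 0.0656, 0.042], 'conf': 0.55}]
wrist [{'at': [0.3927, 0.3385, 0.0431], 'conf': 0.96}, {'at': [0.4764, 0.2038, 0.2066], 'conf': 0.89}, {'at': [0.4575, 0.0684, 0.0426], 'conf': 0.55}]
```

View pics/l_side.png

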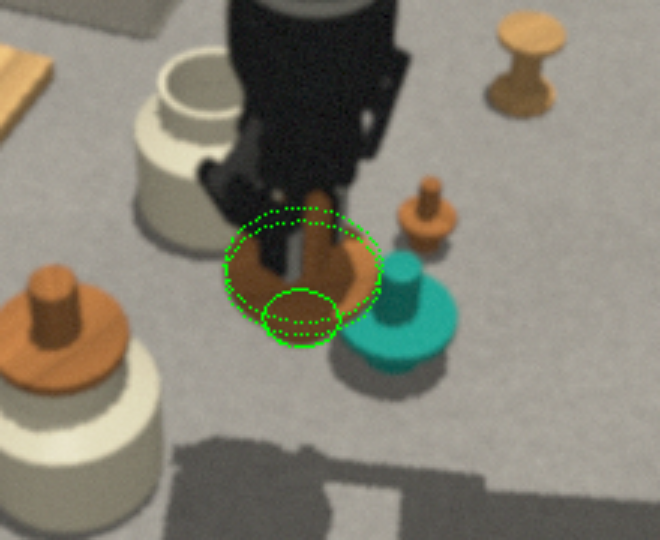

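View pics/l_wrist.png

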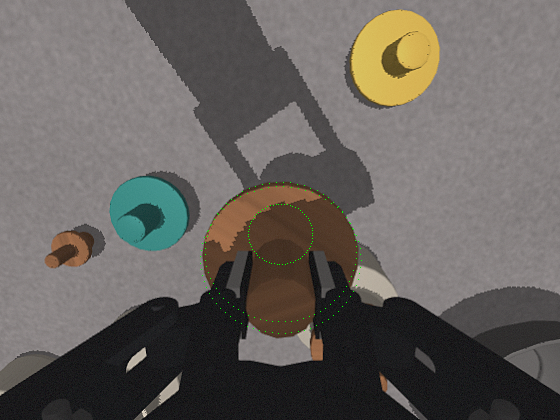

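Held upright and centred: the overlay fits at side crop (303,265) and wrist (280,255). Carry it over the jar.

Emit:
send_rows(
  targets=[0,0,0,-0.004,0.005,0,-1,0,0,0,-0.015,0.019,0,-1,0,0,0,-0.033,0.042,0,-1,0,0,0,-0.053,0.067,0,-1,0,0,0,-0.073,0.093,0,-1,0,0,0,-0.093,0.118,0,-1,0,0,0,-0.113,0.143,0,-1,0,0,0,-0.131,0.166,0,-1],
)

```text
time_s: 5.85
eef_pos: [0.5904, 0.0281, 0.2115]
tcp_rot: [[0.315, 0.949, -0.003], [0.949, -0.315, -0.0], [-0.001, -0.003, -1.0]]
force: [-0.5, -0.1, -1.8]
grip_width: 0.313
```

Emit:
send_rows(
  targets=[0,0,0,-0.015,0.019,0.003,-1,0,0,0,-0.026,0.033,0.008,-1,0,0,0,-0.032,0.04,0.014,-1,0,0,0,-0.034,0.043,0.018,-1,0,0,0,-0.034,0.043,0.02,-1,0,0,0,-0.034,0.043,0.02,-1,0,0,0,-0.034,0.043,0.02,-1],
)

```text
time_s: 6.55
eef_pos: [0.6202, -0.0151, 0.1935]
tcp_rot: [[0.313, 0.95, 0.0], [0.95, -0.313, 0.0], [0.0, 0.0, -1.0]]
force: [-0.2, 0.1, -0.6]
grip_width: 0.315
```

```bash
cat > look.py <<'E'
from h import *
import sys
tag=sys.argv[1]; off=float(sys.argv[2]) if len(sys.argv)>2 else -.006
s=robot.observe(); e=s["eef_pos"]; print(s["time_s"],e,s["force"],s["grip_width"]); print(np.round(s["tcp_rot"],4).tolist())
ims={}
for n in("side","top","wrist"):
    c=robot.capture(n); im=cv2.resize(c["color"],None,fx=4,fy=4,interpolation=cv2.INTER_CUBIC)
    for th in("stopper_center","jar_mouth"):
        for d in robot.tip_of(n,th):
            if abs(d["at"][0]-.62)<.05 and abs(d["at"][1]+.016)<.06: print(n,th,np.round(d["at"],4),d["conf"])
    for col,X in(((0,255,0),circ(e[0],e[1],e[2]+off,.04)),((0,255,0),circ(e[0],e[1],e[2]+off-.01,.04)),((0,255,0),circ(e[0],e[1],e[2]+off-.042,.02)),((0,0,255),circ(.6205,-.016,.115,.037)),((0,0,255),circ(.6205,-.016,.115,.032))):
        for p in proj(c,X): cv2.circle(im,tuple(int(v) for v in np.round((p+.5)*4)),1,col,-1)
    u=(proj(c,[[.62,-.016,.13]])[0]*4).astype(int); u[1]=np.clip(u[1],220,420*4-220); u[0]=np.clip(u[0],200,2040)
    ims[n]=im[u[1]-220:u[1]+220,u[0]-200:u[0]+200]
    if n=="wrist": cv2.imwrite(f"pics/{tag}_w.png",cv2.resize(im,(560,420),interpolation=cv2.INTER_AREA)[:,:,::-1])
cv2.imwrite(f"pics/{tag}.png",np.hstack([ims["side"],ims["top"]])[:,:,::-1])
E
python3 look.py j1
```

```text
6.55 [ 0.62021169 -0.01505644  0.19347972] [-0.24442046  0.10058857 -0.60865816] 0.31547269923183247
[[0.3133, 0.9497, 0.0001], [0.9497, -0.3133, 0.0001], [0.0002, 0.0001, -1.0]]
side jar_mouth [ 0.6168 -0.013   0.114 ] 0.87
top stopper_center [ 0.6187 -0.015   0.1822] 0.93
top jar_mouth [ 0.6241 -0.0128  0.114 ] 0.6
wrist stopper_center [ 0.6201 -0.0181  0.1852] 0.65
```

View pics/j1.png

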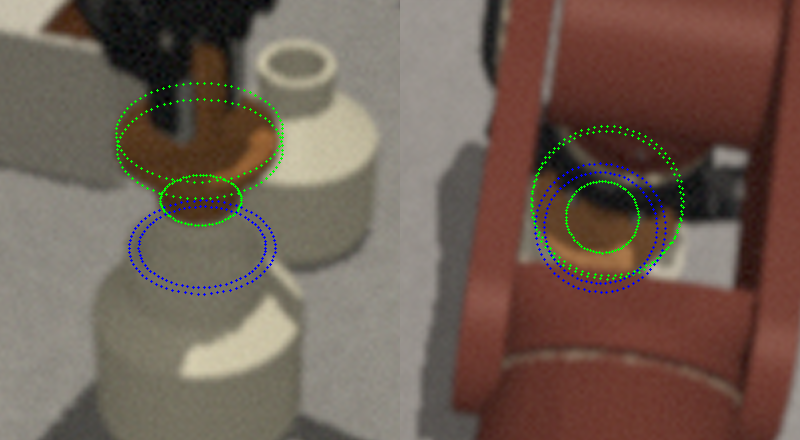

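View pics/j1_w.png

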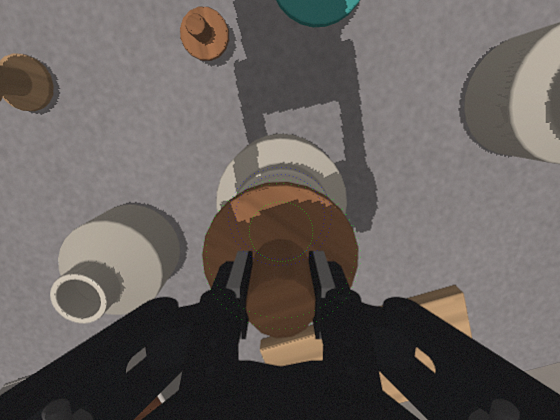

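Aligned within about 3 mm: plug foot (200,200) sits above the rim centre (202,248) in the side crop. Lower slowly.

Emit:
send_rows(
  targets=[0,0,0,0,0,0.003,-1,0,0,0,0,0,0.009,-1,0,0,0,0,0,0.016,-1,0,0,0,0,0,0.023,-1,0,0,0,0,0,0.03,-1,0,0,0,0,0,0.037,-1,0,0,0,0,0,0.043,-1,0,0,0,0,0,0.046,-1],
)

```text
time_s: 7.8
eef_pos: [0.62, -0.0158, 0.1462]
tcp_rot: [[0.314, 0.949, -0.001], [0.949, -0.314, 0.0], [-0.0, -0.001, -1.0]]
force: [0.2, -0.2, -0.9]
grip_width: 0.315
```

```bash
python3 look.py j2 -.007
```

```text
7.8 [ 0.62004327 -0.01582836  0.14623281] [ 0.1787078  -0.24501016 -0.90597679] 0.3147829504886815
[[0.3144, 0.9493, -0.0013], [0.9493, -0.3144, 0.0002], [-0.0002, -0.0013, -1.0]]
side stopper_center [ 0.6204 -0.0151  0.138 ] 0.96
side jar_mouth [ 0.6217 -0.0166  0.1125] 0.72
top stopper_center [ 0.6191 -0.0175  0.1359] 0.84
wrist stopper_center [ 0.6195 -0.0167  0.1421] 0.92
```

View pics/j2.png

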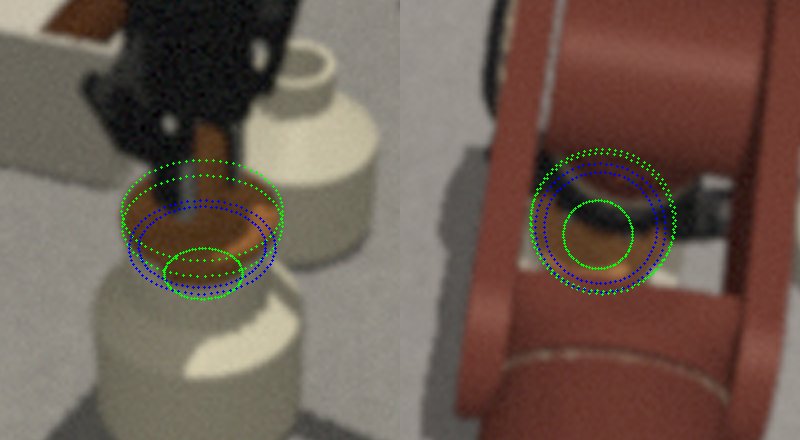

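The plug is inside with no contact force. Continue slowly to the rim.

Emit:
send_rows(
  targets=[0,0,0,0,0,0.002,-1,0,0,0,0,0,0.004,-1,0,0,0,0,0,0.006,-1,0,0,0,0,0,0.008,-1,0,0,0,0,0,0.01,-1,0,0,0,0,0,0.011,-1,0,0,0,0,0,0.011,-1],
)

```text
time_s: 8.95
eef_pos: [0.6203, -0.0159, 0.136]
tcp_rot: [[0.314, 0.949, -0.001], [0.949, -0.314, 0.0], [-0.0, -0.001, -1.0]]
force: [0.2, -0.2, -1.4]
grip_width: 0.313
```

Emit:
send_rows(
  targets=[0,0,0,0,0,0.001,-1,0,0,0,0,0,0.002,-1,0,0,0,0,0,0.002,-1],
)

```text
time_s: 9.25
eef_pos: [0.6204, -0.0159, 0.1342]
tcp_rot: [[0.314, 0.949, -0.0], [0.949, -0.314, 0.0], [-0.0, -0.0, -1.0]]
force: [0.9, 1.0, -1.1]
grip_width: 0.314
```

Emit:
send_rows(
  targets=[0,0,0,0,0,0.001,-1,0,0,0,0,0,0.002,-1,0,0,0,0,0,0.002,-1],
)

```text
time_s: 9.55
eef_pos: [0.6205, -0.0159, 0.1323]
tcp_rot: [[0.314, 0.949, 0.0], [0.949, -0.314, -0.0], [0.0, 0.0, -1.0]]
force: [0.3, -0.1, -1.6]
grip_width: 0.315
```

```bash
python3 look.py j3 -.007
```

```text
9.55 [ 0.62049422 -0.01591986  0.13225541] [ 0.34987147 -0.1289649  -1.61867674] 0.3147016215876867
[[0.3145, 0.9493, 0.0001], [0.9493, -0.3145, -0.0], [0.0, 0.0001, -1.0]]
side stopper_center [ 0.6197 -0.0159  0.1244] 0.87
side jar_mouth [ 0.6181 -0.013   0.1137] 0.93
top stopper_center [ 0.6178 -0.0168  0.121 ] 0.75
wrist stopper_center [ 0.6206 -0.0179  0.1244] 0.7
```

View pics/j3.png

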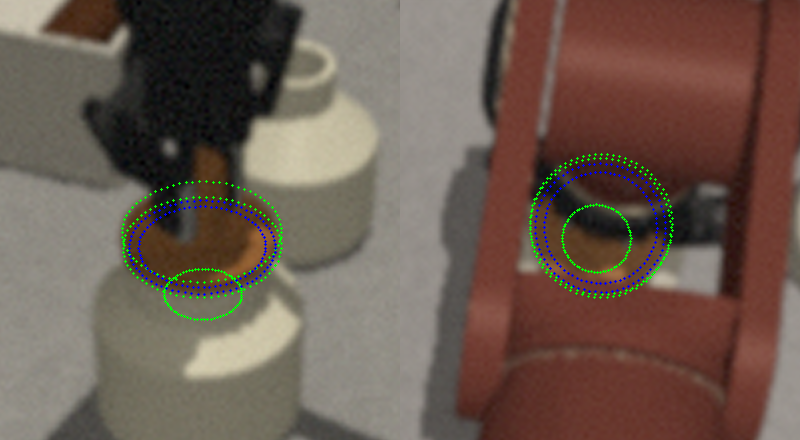

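Nearly home (estimated centre z 0.1244 against 0.125) and no force yet, so I feel for the rim in 1 mm steps.

Emit:
send_rows(
  targets=[0,0,0,0,0,0.0005,-1,0,0,0,0,0,0.001,-1,0,0,0,0,0,0.001,-1],
)

```text
time_s: 10.3
eef_pos: [0.6206, -0.0159, 0.1321]
tcp_rot: [[0.314, 0.949, 0.0], [0.949, -0.314, -0.0], [-0.0, 0.0, -1.0]]
force: [-2.2, -1.2, 3.4]
grip_width: 0.312
```

Emit:
send_rows(
  targets=[0,0,0,0,0,0.0005,-1,0,0,0,0,0,0.001,-1,0,0,0,0,0,0.001,-1],
)

```text
time_s: 10.6
eef_pos: [0.6207, -0.0159, 0.132]
tcp_rot: [[0.314, 0.949, 0.0], [0.949, -0.314, -0.0], [0.0, 0.0, -1.0]]
force: [-4.8, -0.9, 7.8]
grip_width: 0.307
```

Contact at TCP z 0.132, exactly the height expected for home. I ease the push off, then open.

Emit:
send_rows(
  targets=[0,0,0,0,0,-0.001,-1,0,0,0,0,0,-0.0015,-1,0,0,0,0,0,-0.0015,0,0,0,0,0,0,-0.0015,1,0,0,0,0,0,-0.0015,1,0,0,0,0,0,-0.0015,1,0,0,0,0,0,-0.0015,1,0,0,0,0,0,-0.0015,1],
)

```text
time_s: 11.4
eef_pos: [0.6205, -0.0159, 0.1317]
tcp_rot: [[0.314, 0.949, -0.0], [0.949, -0.314, 0.0], [-0.0, -0.0, -1.0]]
force: [0.1, 0.7, 0.7]
grip_width: 0.994
```

Emit:
send_rows(
  targets=[0,0,0,0,0,-0.003,1,0,0,0,0,0,-0.012,1,0,0,0,0,0,-0.03,1,0,0,0,0,0,-0.055,1,0,0,0,0,0,-0.085,1,0,0,0,0,0,-0.11,1,0,0,0,0,0,-0.13,1,0,0,0,0,0,-0.135,1],
)

```text
time_s: 12.2
eef_pos: [0.622, -0.016, 0.2714]
tcp_rot: [[0.314, 0.949, 0.007], [0.949, -0.314, -0.001], [0.001, 0.007, -1.0]]
force: [0.3, -1.3, 0.0]
grip_width: 0.997
```

Emit:
send_rows(
  targets=[0,0,0,0.0,-0.02,0,1,0,0,0,0.0,-0.05,0,1,0,0,0,0.0,-0.09,0,1,0,0,0,0.0,-0.13,0,1,0,0,0,0.0,-0.16,0,1,0,0,0,0.0,-0.18,0,1,0,0,0,0.0,-0.19,0,1,0,0,0,0.0,-0.19,0,1],
)

```text
time_s: 13.0
eef_pos: [0.4395, 0.0441, 0.2666]
tcp_rot: [[0.314, 0.949, 0.0], [0.949, -0.314, -0.0], [0.0, 0.0, -1.0]]
force: [-0.0, 0.1, -0.1]
grip_width: 1.0
```

```bash
sed -e 's/e=s\["eef_pos"\]/e=np.array([.6205,-.016,.132])/' look.py > look2.py; python3 look2.py f -.007
python3 - <<'E'
from h import *
for n in("side","top"):
    robot.capture(n)
    for th in("small_stopper_center","flask_mouth"):
        for d in robot.tip_of(n,th): print(n,th,np.round(d["at"],3),round(d["conf"],2))
E
```

```text
13.0 [ 0.6205 -0.016   0.132 ] [-0.04484914  0.08666298 -0.12437448] 0.9998202053361439
[[0.3138, 0.9495, 0.0004], [0.9495, -0.3138, -0.0001], [0.0001, 0.0004, -1.0]]
side stopper_center [ 0.62   -0.0176  0.1243] 0.91
side jar_mouth [ 0.6206 -0.0124  0.1152] 0.61
side jar_mouth [ 0.6221 -0.0151  0.1256] 0.2
top stopper_center [ 0.6177 -0.0134  0.1216] 0.55
top jar_mouth [ 0.6222 -0.0122  0.1167] 0.64
wrist stopper_center [ 0.6218 -0.0151  0.1225] 0.74
side small_stopper_center [ 0.47  -0.033  0.03 ] 0.66
side flask_mouth [ 0.638 -0.186  0.116] 0.9
top flask_mouth [ 0.637 -0.183  0.113] 0.55
```

View pics/f.png

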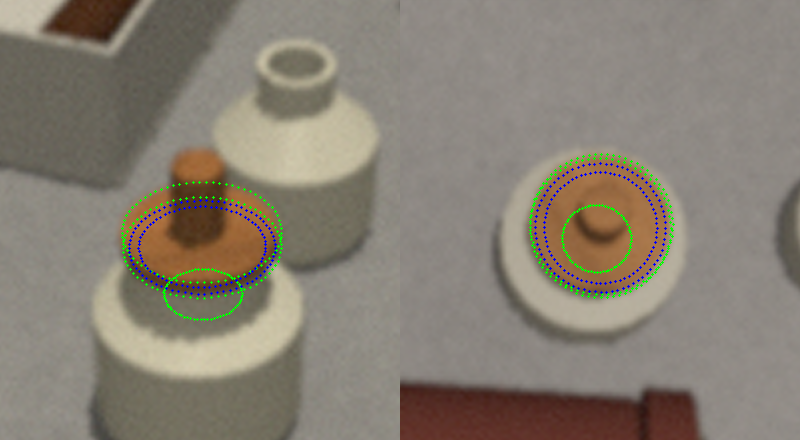

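View pics/f_w.png

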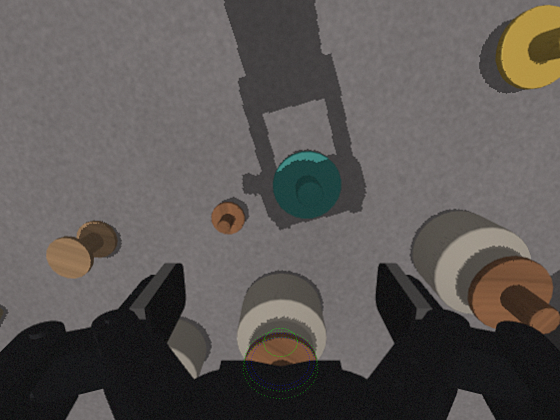

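The stopper sits level with its flange on the rim: side crop (203,240), top crop (600,226), matching the predicted home outline. The jar, flask and small stopper have not moved, and the arm is clear. Handing in.

```bash
python3 -c "
from plant import robot
print(robot.close_job())"
```

```text
the job is handed in; nothing more can be done
None
```

The open wide jar is closed. I took the loose large brown stopper by its knob, lowered it into the neck until the rim took the load, eased off, released it and backed the arm away. The job was handed in just after 13 s on the robot's clock.

- **Stopper:** contact came with the tool at z = 0.132 m, the height predicted for fully home. After release, the side and top pictures match the outline of a level, seated stopper. The networks put its centre at z = 0.122 to 0.124 m against the ideal 0.125 m, and within about 4 mm of the mouth's axis, which is inside their own error.
- **Jar, flask and small stopper:** all were found within a few mm of where they started. In the last check the small stopper was found only by the side camera; the top camera did not report it, though it also shows in the wrist picture.
- **Disagreements:** an early outline fit of the jar from the side camera was about 8 mm off the other estimates. I did not use it and went by the rim overlays instead. The networks also reported the turquoise and yellow look-alikes as the stopper, and I ruled those out by colour.

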